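# Check the curing chamber has cooled, then vent it at the set angle

### The job

Before the curing chamber is vented, take its temperature: lift the yellow thermometer out of its dock and hold it upright, lens down, about 6 cm above the black dot on the chamber's closed lid, pointing at the dot and steady for a good second without touching the lid; then stand it back in its dock, fully seated, and let go. Then take the lid by its round black handle, lift it against its spring until it lines up with the orange pointer at the chamber's side, and finish there: the program ends with the gripper still holding the lid at the pointer's angle. Leave the pointer as it is set and do not disturb the bottle and the two printed parts.

Things in the scene. Friction and masses are not known exactly. Their poses are not given: they have to be found in the camera images.
- thermometer: infrared thermometer, loose, about 0.12 kg, standing lens-down in the dock. Origin: centre of the underside of its round black collar (48 mm diameter, 6 mm thick), which rests on the dock's top; own z up along its length. Above the collar a yellow rectangular body, 38 mm along its x and 30 mm along its y, from 4 to 82 mm above the origin (grip it across the 30 mm); below it a black nose, 20 mm diameter, tapering to 14 mm at the end, down to 35 mm under the origin.
- therm_lens (a point): lens at the lower end of the thermometer's nose, 35 mm below the thermometer's origin; same axes as the thermometer: it looks along -z.
- dock_mouth (a point): centre of the round hole (31 mm diameter, 42 mm deep, small chamfer) in the top of the grey charging dock, at its top face, 50 mm above the bench. The dock is fixed, 70 x 70 mm block on an 86 mm black rubber foot, and stands either left or right of the chamber.
- lid_dot (a point): centre of the matt black target dot (36 mm diameter, thin grey rim) on the upper face of the lid, towards the lid's left edge as seen from the handle side. The lid's top is 96 mm above the bench when closed. Same axes as the lid.
- lid_handle (a point): centre of the lid's round black handle: a disc 28 mm in diameter and 16 mm thick whose axis lies along the chamber's y (parallel to the hinge), on a 12 mm wide neck, 32 mm above the lid's upper face, at the middle of its front edge. Grip it across its 16 mm thickness from above; it can turn a little between the pads as the lid swings. With the lid closed its axes are the chamber's: x from the handle towards the hinge, y to the left, z up; they swing with the lid.
- lid_hinge (a point): middle of the lid's hinge line, along the far rim of the chamber, 90 mm above the bench. The handle's centre is 160 mm in front of it and 37 mm higher when the lid is closed. The chamber is a fixed grey box 170 mm (handle to hinge) x 190 mm x 85 mm high, with a white lid with an amber window.
- lid (a joint): opening angle of the lid, rad: 0 closed, positive as the handle side rises (up to 1.2). A spring pulls it shut: about 0.5 N m closed, 1.1 N m at 0.75 rad, plus the lid's weight (0.22 kg), that is some 5 to 8 N at the handle; it falls shut when let go.
- mark (a joint): angle of the orange pointer, rad, in the same sense as the lid's: the lid is at the mark when joint lid equals this (the lid then lies parallel to the pointer, the red tab on its right side beside it). Between 0.4 and 0.75.
- mark_tip (a point): broad tip of the orange pointer, an arm that turns on the lid's hinge line outside the chamber's right side (108 mm to the right of lid_hinge); the tip is 98 mm from the hinge line. A white arc with black ticks every 10 degrees from 0 to 50 lies outside it. A light friction holds the pointer; do not push it.
- resin_bottle: bystander: brown bottle with black cap, 68 mm diameter, 130 mm high, loose; on the side of the chamber where the dock is not. Origin at the centre of its underside.
- part_ring: bystander: beige printed flanged ring, 44 mm diameter, 24 mm high, loose, in front of the chamber. Origin at the centre of its underside.
- part_block: bystander: grey printed stepped block, 20 x 60 x 26 mm, loose, in front of the chamber. Origin at the centre of its underside.
Things that resemble listed ones, but are neither listed nor needed, are in the scene too. What is shaped like the thermometer but purple is not meant. Leave any red look-alike of the part that bears dock_mouth alone.

How it is judged:
On the way, in this order (a step that is already met when the one before it is completed fails the run):
1. the thermometer, held in the gripper, points down at the black dot from 25 to 100 mm above the closed lid, its beam within the dot, upright and steady for one second (x of lid_dot in the frame of therm_lens between -0.016 and 0.016 m and y of lid_dot in the frame of therm_lens between -0.016 and 0.016 m and z of lid_dot in the frame of therm_lens between -0.1 and -0.025 m and angle between thermometer's own z axis and vertical below 0.25 rad and linear speed of thermometer below 0.03 m/s and angular speed of thermometer below 0.3 rad/s and contact force between the fingers and thermometer above 1 N and value of joint lid below 0.05 rad), for 1 s.
2. the thermometer stands fully seated in its dock and is let go, the lid still closed (horizontal distance between thermometer and dock_mouth below 0.008 m and z of thermometer in the frame of dock_mouth between -0.004 and 0.004 m and angle between thermometer's own z axis and vertical below 0.1 rad and contact force between the fingers and thermometer below 0.1 N and linear speed of thermometer below 0.03 m/s and value of joint lid below 0.1 rad), for 0.2 s.
3. the gripper holds the lid at the pointer's angle (angle between the x axis of lid_handle and the x axis of mark_tip, either way round below 0.08 rad and value of joint lid above 0.3 rad and velocity of joint lid between -0.05 and 0.05 rad/s and contact force between the fingers and lid above 1 N), for 0.5 s.
At the end, for the whole second after the job is handed in: the gripper's fingers hold the lid, at rest, within 0.08 rad (about 4.5 degrees) of the orange pointer's angle (contact of more than 1 N), and the thermometer stands upright in its dock, within 8 mm of the centre of the hole and its collar within 4 mm of the dock's top (all of step 3 and horizontal distance between thermometer and dock_mouth below 0.008 m and z of thermometer in the frame of dock_mouth between -0.004 and 0.004 m and angle between thermometer's own z axis and vertical below 0.1 rad); the arm keeps its last pose, push and grip.
It fails at once if the lid is opened while the thermometer is out of its dock (value of joint lid above 0.12 rad and distance between thermometer and dock_mouth above 0.03 m).
It fails at once if the thermometer is pressed against the lid (contact force between thermometer and lid above 1 N).
It fails at once if the pointer is pushed from its setting (distance of mark_tip from where it was at the start of the episode above 0.008 m).
It fails at once if the bottle or a printed part is shifted by more than 20 mm (distance of any of resin_bottle, part_ring, part_block from where it was at the start of the episode above 0.02 m).
It fails at once if the bottle is tipped (angle between resin_bottle's own z axis and vertical above 0.3 rad).
It also fails if it takes over 67 s, if anything falls off the work surface, if the arm or the gripper's body presses on something with over 40 N, if the wrist force passes 120 N, or if a joint passes its speed limit or range.

### The arm

A 6-joint arm with a two-finger parallel gripper is mounted at the origin on a cart in front of the work surface, level with it; the furniture and walls round the work are solid. World frame = base frame: x ahead of the robot, y to its left, z up, the work surface at z = 0. Lengths are in m, angles in rad, forces in N, time in s.
With the tool pointing down it reaches from about 0.375 to 0.975 m from the base axis. Payload 3.8 kg.
Tool frame: the origin (TCP) lies at the very end of the fingers, on their centre line; the grasp point (between the pads) lies 19 mm behind it; z points along the fingers, y is the line along which they close (so a half turn about z gives the same grasp; the last joint's range is limited). The gripper opens to 85 mm and grips with 20 to 120 N. Pads are 22 mm wide; open, the fingers measure 114 mm over their backs; the gripper's body (76 mm by 85 mm) begins 54 mm behind the grasp point. The pads swing forward as they close: fully open they stand 13 mm farther back than shut.
Start: joints at [-1.2, 0.264, 1.604, -0, 1.274, -0.037], TCP at [0.268, -0.62, 0.231] pointing down, gripper open.
Joint ranges: [-2.63, 2.63], [-0.94, 2.18], [0.31, 2.57], [-1.31, 4.45], [0, 2.66], [-2.55, 2.55]. Speed limits (rad/s): [2.57, 2.57, 3.14, 3.14, 3.14, 3.14].

### API

Orientations are given as a rotation vector (axis times angle).
In Python, from workcell import read_state, read_camera, calibration, finish_job gives the robot as it stands.
- The arm moves only by the tool step_arm, never from a script. Its argument "commands" is a list of rows, each an object of numbers: "fingers": the gripper's target within -1 to 1 (shut at 1, half-way at 0, fully open at -1); "dx", "dy", "dz": the shift along the tool's x, y, z in m; "roll": the turn about the tool's z in degrees. In form: [{"fingers": .., "dx": .., "dy": .., "dz": .., "roll": ..}, ...]. A call has 1 to 8 rows; each row is the pose to reach, as a shift and turn from the pose commanded when the call began, along the tool's axes at that moment; what a row does not reach only later rows make up. A row lasts 1/8 s, in which the tool goes at most 62.5 mm and 10.7 degrees, less where a joint would pass 70% of its speed; a pose out of reach is approached as far as the arm can. A call with a gripper value outside its range is refused whole. The fingers move at their own pace and stop on an object; "squeeze" is the grip in N (left out, the last holds). Time passes only in rows, so rows that repeat a pose let the fingers close. It gives the time, the measured TCP pose, the force, the opening and the grip force at its end, in the units of the state.
- read_state(): the state, without advancing time (a new reading comes with each control period).
- read_camera(name): name is "scene" or "top" or "wrist"; returns (picture, depth): 420x560x3 uint8, blue, green, red; 420x560 float32, m along the optical axis (not along the pixel's ray), 0 where there is no reading.
- calibration(name): a dict with "intrinsics" (3x3 intrinsics, pixels), "world_to_cam" (4x4, takes a point from world to camera coordinates). Camera axes: x right, y up, looking along -z (the intrinsics and any distortion apply to the point x, -y, -z); pixel columns grow to the right and rows downward; lengths in m; the calibration is good to about 2 mm. The wrist camera is an equidistant fisheye: a pixel r from the principal point sees the ray r / f radians off the axis. A picture is of the moment at which its call begins: read the wrist's pose just before it. calibration takes no time and is no camera call; for the wrist camera it gives the pose at the moment of the call.
- finish_job(): hands the job in; it is judged then, once.
The state is a dict: "time": time; "q": joint angles; "joint_vel": joint speeds; "joint_torque": joint torques, N m; "tool_pos": TCP position; "tcp_rot": TCP orientation; "wrist_force": force on the tool from outside, world axes, zero at the start; "torque": the same for the moment, N m; "width": opening from 0.0 (shut) to 1.0 (fully open); "grip_force": force on a finger pad.
Only numpy, scipy, OpenCV 4.12 (cv2) and the standard library are available. Lean on these libraries where they do the work, as an engineer would, in place of code of your own. Each camera call takes 0.05 s, during which the arm holds its last target. There are 200 camera calls.

## Working session

There is one attempt and no reset: what is moved stays moved. The work goes in short steps, Python scripts to look and compute and a tool call to move; the robot and the scene stay as the last step left them, time stands still between calls to the robot, and variables do not carry over. Pictures are saved under pics/ and viewed, at most 10 in all, crops included, and the job is handed in when it is done.

Besides the shell and the picture viewer there is one more tool, called after "Call:" as name(argument=value, ...), one argument or row to a line, values as JSON. step_arm: Moves the arm, as the interface text tells. Its arguments: {"type":"object","properties":{"commands":{"type":"array","items":{"type":"object","properties":{"fingers":{"type":"number"},"dx":{"type":"number"},"dy":{"type":"number"},"dz":{"type":"number"},"roll":{"type":"number"}}}},"squeeze":{"type":"number"}},"required":["commands"]}

```bash
mkdir -p pics; cat > h.py <<'E'
import numpy as np, cv2
from scipy.spatial.transform import Rotation as R
from workcell import read_state, read_camera, calibration, finish_job
def cloud(d,c):
    K=np.array(c["intrinsics"]);T=np.array(c["world_to_cam"])
    v,u=np.mgrid[:d.shape[0],:d.shape[1]]
    p=np.stack([(u-K[0,2])/K[0,0]*d,-(v-K[1,2])/K[1,1]*d,-d],-1)
    return (p-T[:3,3])@T[:3,:3]
def ray(u,v,c,z):
    K=np.array(c["intrinsics"]);T=np.array(c["world_to_cam"])
    r=np.array([(u-K[0,2])/K[0,0],-(v-K[1,2])/K[1,1],-1])@T[:3,:3]
    o=-T[:3,:3].T@T[:3,3]
    return o+r*(z-o[2])/r[2]
E
python3 - <<'E'
from h import *
s=read_state();print({k:np.round(v,3) for k,v in s.items()})
for n in("scene","top"):
    i,d=read_camera(n);c=calibration(n);cv2.imwrite(f"pics/{n}0.png",i);np.savez(f"{n}0.npz",i=i,d=d,K=c["intrinsics"],T=c["world_to_cam"]);print(n,c)
E
```

```text
{'time': np.float64(0.0), 'q': array([-1.2  ,  0.265,  1.605, -0.   ,  1.274, -0.037]), 'joint_vel': array([-0.001, -0.   , -0.001, -0.001, -0.001, -0.001]), 'joint_torque': array([ 1.0000e-03, -5.1510e+01, -3.6731e+01, -0.0000e+00,  1.3000e-02,
        0.0000e+00]), 'tool_pos': array([ 0.267, -0.619,  0.23 ]), 'tcp_rot': array([-3.074e+00, -6.360e-01,  1.000e-03]), 'wrist_force': array([-0.621, -0.622,  0.573]), 'torque': array([ 0.076,  0.049, -0.008]), 'grip_force': np.float64(0.0), 'width': np.float64(1.004)}
scene {'intrinsics': array([[480.94978195,   0.        , 275.14499152],
       [  0.        , 480.94978195, 209.68814664],
       [  0.        ,   0.        ,   1.        ]]), 'world_to_cam': array([[-0.8202449 , -0.57187703,  0.01244837,  0.40318221],
       [ 0.31573652, -0.43450052,  0.8435163 , -0.29850189],
       [-0.47697877,  0.69582035,  0.5369593 , -1.03223761],
       [ 0.        ,  0.        ,  0.        ,  1.        ]])}
top {'intrinsics': array([[438.80765096,   0.        , 284.3507508 ],
       [  0.        , 438.80765096, 203.562858  ],
       [  0.        ,   0.        ,   1.        ]]), 'world_to_cam': array([[-0.00395402, -0.99998323,  0.0042315 , -0.06022124],
       [ 0.97759506, -0.00297486,  0.21047339, -0.54864409],
       [-0.21045727,  0.00496891,  0.97759043, -1.23165301],
       [ 0.        ,  0.        ,  0.        ,  1.        ]])}
```

View pics/scene0.png

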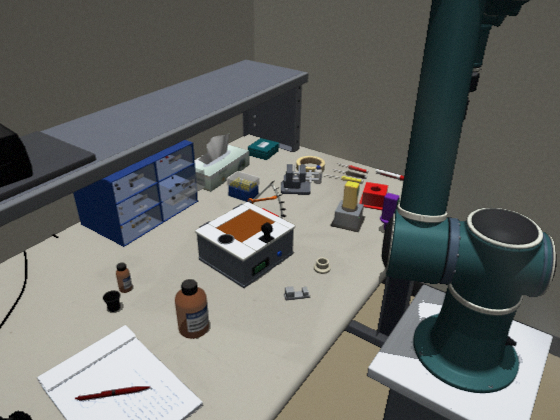

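View pics/top0.png

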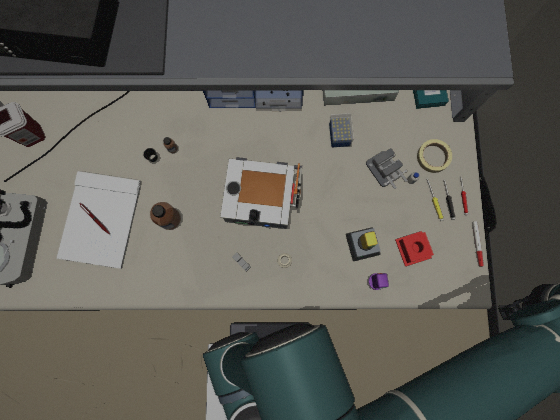

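The scene picture shows the yellow thermometer in a grey dock at (351,195). The top picture shows the same thermometer at (370,240), with the dock at (364,243).

Things that could be mistaken for it in the top picture:
- Purple thermometer look-alike: (378,281).
- Red dock look-alike: (415,248).
- Yellow screwdriver: (436,200).

I choose the yellow one at (370,240). Also in the top picture: chamber at (258,192), dot at (234,188), handle at (254,215), pointer at (297,185), bottle at (164,214), ring at (284,260) and block at (241,262).

```bash
cat > m.py <<'E'
from h import *
for n in("top","scene"):
    z=np.load(f"{n}0.npz");i,d=z["i"],z["d"];c=dict(intrinsics=z["K"],world_to_cam=z["T"])
    P=cloud(d,c);hsv=cv2.cvtColor(i,cv2.COLOR_BGR2HSV)
    def box(u0,u1,v0,v1):
        m=np.zeros(d.shape,bool);m[v0:v1,u0:u1]=1;return m&(d>0)
    b=(box(350,392,220,262) if n=="top" else box(330,372,170,235))
    sat=(hsv[...,1]>110)&(hsv[...,0]>18)&(hsv[...,0]<35)
    y=b&sat
    print(n,"yellow",y.sum(),"z pct",np.percentile(P[y][:,2],[2,50,90,98]))
    t=y&(P[...,2]>0.122)&(P[...,2]<0.145)
    q=P[t]; print(" top face",t.sum(),q.mean(0),cv2.minAreaRect((q[:,:2]*1000).astype(np.float32)))
    dk=b&~sat&(abs(P[...,2]-0.05)<0.006); q=P[dk]
    print(" dock top",dk.sum(),np.median(q,0),cv2.minAreaRect((q[:,:2]*1000).astype(np.float32)))
    b=(box(205,310,145,240) if n=="top" else box(190,300,175,285))
    lid=b&(abs(P[...,2]-0.096)<0.006)
    lid=cv2.morphologyEx(lid.astype(np.uint8),cv2.MORPH_OPEN,np.ones((5,5)))>0
    q=P[lid];print(" lid",lid.sum(),q[:,2].mean(),cv2.minAreaRect((q[:,:2]*1000).astype(np.float32)))
    am=b&(hsv[...,1]>150)&(hsv[...,0]<20)
    q=P[am&(abs(P[...,2]-.096)<.01)];print(" window",cv2.minAreaRect((q[:,:2]*1000).astype(np.float32)))
    dot=(box(222,246,176,200) if n=="top" else box(215,236,230,248))&(i.max(2)<60)
    q=P[dot];print(" dot",dot.sum(),np.median(q,0),np.mean(q,0))
    h=(b&(P[...,2]>0.113)&(P[...,2]<.15)); q=P[h];print(" handle",h.sum(),q.mean(0),q.min(0),q.max(0))
    o=(box(286,310,160,215) if n=="top" else box(245,285,180,220))&am
    q=P[o];print(" orange",o.sum(),q.mean(0))
    x=i[140:245,200:310] if n=="top" else i[165:285,185:305]
    cv2.imwrite(f"pics/crop_{n}.png",cv2.resize(x,None,fx=5,fy=5,interpolation=cv2.INTER_CUBIC))
t=cv2.imread("pics/crop_top.png")
s=cv2.imread("pics/crop_scene.png")
cr=cv2.resize(np.load("top0.npz")["i"][215:295,345:440],None,fx=3,fy=3)
H=600;a=cv2.resize(s,(400,400));b=cv2.resize(t,(400,382))
out=np.zeros((600,800,3),np.uint8);out[:400,:400]=a;out[:382,400:]=b;cr=cr[:200,:285];out[400:400+cr.shape[0],:285]=cr
cv2.imwrite("pics/comb.png",out)
E
python3 m.py
```

```text
top yellow 206 z pct [0.06513991 0.13150146 0.13557907 0.13816738]
 top face 144 [ 0.43455385 -0.29539264  0.13267892] ((435.0992126464844, -296.2308654785156), (37.21958923339844, 28.48801612854004), 11.813973426818848)
 dock top 328 [ 0.42361242 -0.28361396  0.05129911] ((435.3882751464844, -296.9659729003906), (70.10802459716797, 70.78898620605469), 13.173941612243652)
 lid 3436 0.0959034849694288 ((579.9070434570312, 11.950233459472656), (200.17796325683594, 180.0234832763672), 83.26189422607422)
 window ((599.1666870117188, -18.377784729003906), (164.03518676757812, 116.89459228515625), 87.95816802978516)
 dot 111 [0.58640375 0.08516866 0.09785017] [0.58684858 0.08532849 0.09824046]
 handle 148 [ 0.54690473 -0.04883195  0.1354988 ] [ 0.49043249 -0.10956422  0.11324336] [0.63404971 0.03266453 0.14981591]
 orange 83 [ 0.58662762 -0.09130435  0.11279561]
scene yellow 401 z pct [0.00140957 0.09128119 0.12803542 0.13021925]
 top face 85 [ 0.43019832 -0.29142473  0.12774956] ((430.9809875488281, -293.36712646484375), (36.24890899658203, 32.87019729614258), 8.832266807556152)
 dock top 312 [ 0.43069039 -0.28964621  0.04794267] ((445.2974548339844, -365.6011962890625), (73.32215118408203, 219.19219970703125), 10.43624496459961)
 lid 1675 0.0931927749770133 ((578.0609741210938, 14.677719116210938), (199.29527282714844, 184.46588134765625), 82.81737518310547)
 window ((587.6343994140625, -19.14673614501953), (115.85413360595703, 186.28480529785156), 7.694132328033447)
 dot 97 [0.5854147  0.0868219  0.09410502] [0.58501012 0.0875954  0.09312114]
 handle 303 [0.57544432 0.00069413 0.12849034] [ 0.48650217 -0.10826271  0.11323615] [0.83700016 0.28923711 0.14975841]
 orange 223 [ 0.59641921 -0.05895668  0.09712406]
```

View pics/comb.png

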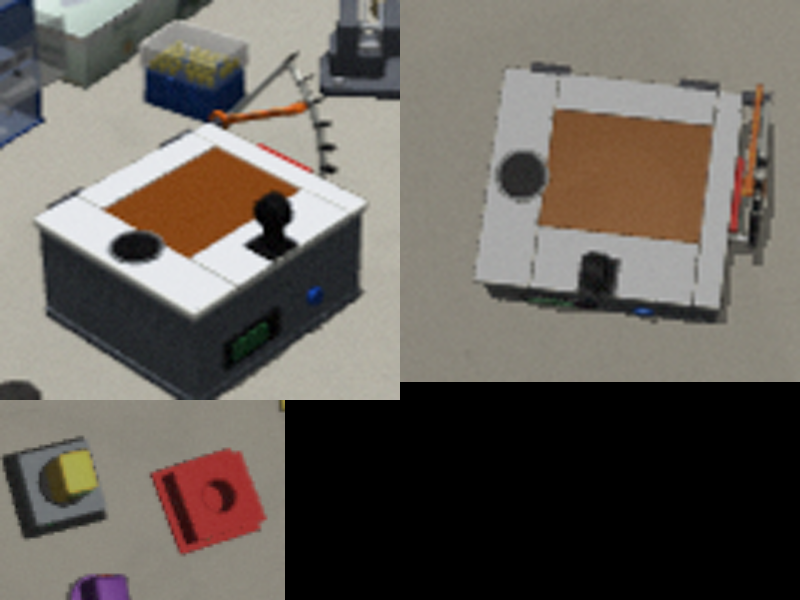

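The crops confirm the yellow thermometer in the grey dock at (75,470), the dot at scene crop (135,247), the round handle at (272,212) and the pointer hub to tip at (218,117) to (303,107). Next I'll measure the pointer and handle, then compute the first move.

```bash
cat >> h.py <<'E'
def go(x,y,z,head):
    "row numbers to bring TCP to x,y,z with tool-x heading (deg)"
    s=read_state();Rm=R.from_rotvec(s["tcp_rot"]).as_matrix();d=Rm.T@(np.array([x,y,z])-s["tool_pos"])
    h=np.degrees(np.arctan2(Rm[1,0],Rm[0,0]))
    print("t",round(s["time"],2),"tcp",np.round(s["tool_pos"],4),"head",round(h,2),"tilt z",np.round(Rm[:,2],3),"dxyz",np.round(d,4),"roll",round(h-head,1),"grip",round(s["grip_force"],1),"w",round(s["width"],3))
E
cat > p.py <<'E'
from h import *
import sys
yaw=np.radians(-6.8);ex=np.array([np.cos(yaw),np.sin(yaw),0]);ey=np.array([-ex[1],ex[0],0])
C=np.array([.579,.0133,0])
# handle by rays at z=.128 of the dark blob in top
z=np.load("top0.npz");c=dict(intrinsics=z["K"],world_to_cam=z["T"]);i=z["i"];P=cloud(z["d"],c)
m=np.zeros(i.shape[:2],bool);m[205:226,244:264]=1
m&=(i.max(2)<70)&(P[...,2]>.115)&(P[...,2]<.16);q=P[m];print("handle top cloud",m.sum(),np.median(q,0),(q[:,:2]-C[:2])@np.c_[ex,ey][:2].mean(0)if 0 else"", "chamber xy",(q-C)@ex.reshape(3,1).mean(1), )
hl=np.median(q,0)-C;print("handle rel C",hl@ex,hl@ey)
for n in("scene","top"):
    z=np.load(f"{n}0.npz");i=z["i"];c=dict(intrinsics=z["K"],world_to_cam=z["T"]);P=cloud(z["d"],c)
    hsv=cv2.cvtColor(i,cv2.COLOR_BGR2HSV)
    m=(hsv[...,0]>6)&(hsv[...,0]<18)&(hsv[...,1]>150)&(hsv[...,2]>90);b=np.zeros_like(m)
    if n=="scene": b[185:205,247:282]=1
    else: b[160:198,290:305]=1
    m&=b;vs,us=np.nonzero(m)
    T=c["world_to_cam"];K=c["intrinsics"];o=-T[:3,:3].T@T[:3,3]
    p0=C-.108*ey
    pts=[]
    for u,v in zip(us,vs):
        r=np.array([(u-K[0,2])/K[0,0],-(v-K[1,2])/K[1,1],-1])@T[:3,:3]
        pts.append(o+r*((p0-o)@ey)/(r@ey))
    pts=np.array(pts);a=np.c_[(pts-C)@ex,pts[:,2]]
    if n=="scene":
        vx,vy,x0,y0=cv2.fitLine(a.astype(np.float32),cv2.DIST_HUBER,0,.001,.001).ravel()
        print("pointer ray",len(a),"angle",np.arctan2(-vy*np.sign(vx),abs(vx)),"c",x0,y0,a[a[:,0].argmin()],a[a[:,0].argmax()])
    q=P[m];q=q[(q[:,2]>.07)&(q[:,2]<.2)];a=np.c_[(q-C)@ex,q[:,2]]
    vx,vy,x0,y0=cv2.fitLine(a.astype(np.float32),cv2.DIST_HUBER,0,.001,.001).ravel()
    print(n,"depth",len(a),"angle",np.arctan2(-vy*np.sign(vx),abs(vx)),"y",np.median((q-C)@ey),a[a[:,0].argmin()],a[a[:,0].argmax()])
go(.434,-.296,.2,12)
E
python3 p.py
```

```text
handle top cloud 58 [0.50118982 0.02392298 0.14022085]  chamber xy [-0.0665704  -0.06702795 -0.066137   -0.06547816 -0.06540478 -0.06544713
 -0.07067465 -0.070146   -0.07030684 -0.06954396 -0.06897453 -0.06884965
 -0.07348258 -0.07301507 -0.07310756 -0.07214458 -0.07133938 -0.07150297
 -0.07603812 -0.07567776 -0.07506192 -0.07505716 -0.07557274 -0.0742481
 -0.07920049 -0.07874675 -0.07784805 -0.07800404 -0.07782901 -0.07705916
 -0.08144277 -0.08088877 -0.08099608 -0.08154247 -0.08049029 -0.08012048
 -0.07881975 -0.08396605 -0.0838452  -0.08399772 -0.08319553 -0.08334977
 -0.08240608 -0.08602701 -0.08570825 -0.08659784 -0.08558933 -0.08501308
 -0.08425919 -0.08344349 -0.08884794 -0.08850242 -0.08751425 -0.08806019
 -0.08737772 -0.08807793 -0.08898995 -0.0882655 ]
handle rel C -0.07852063061052063 0.0013352172306871199
pointer ray 54 angle 0.4815778 c 0.031006223 0.11684299 [-0.01083704  0.13849915] [0.09114659 0.0902051 ]
scene depth 54 angle 0.48013708 y -0.10473943832229643 [-0.01049104  0.13818358] [0.0884904  0.09248431]
top depth 49 angle 0.46909606 y -0.10627634269818924 [-0.00676977  0.1439421 ] [0.088795   0.09694289]
t 0.1 tcp [ 0.2674 -0.619   0.2301] head 23.37 tilt z [-0.001  0.002 -1.   ] dxyz [ 0.281  -0.2304  0.0306] roll 11.4 grip 0.0 w 1.006
```

Call:
step_arm(
  commands=[
    {"fingers": -1,"dx": 0.05,"dy": -0.04,"dz": 0.005,"roll": 2},
    {"fingers": -1,"dx": 0.1,"dy": -0.08,"dz": 0.01,"roll": 4},
    {"fingers": -1,"dx": 0.15,"dy": -0.12,"dz": 0.015,"roll": 6},
    {"fingers": -1,"dx": 0.2,"dy": -0.16,"dz": 0.02,"roll": 8},
    {"fingers": -1,"dx": 0.25,"dy": -0.205,"dz": 0.025,"roll": 10},
    {"fingers": -1,"dx": 0.281,"dy": -0.23,"dz": 0.025,"roll": 11.4},
    {"fingers": -1,"dx": 0.281,"dy": -0.23,"dz": 0.025,"roll": 11.4},
    {"fingers": -1,"dx": 0.281,"dy": -0.23,"dz": 0.025,"roll": 11.4},
  ],
  squeeze=40,
)

```text
time: 1.1
tool_pos: [0.4343, -0.2972, 0.2061]
tcp_rot: [3.124, 0.329, -0.001]
wrist_force: [-0.1, -0.6, -0.3]
width: 0.999
grip_force: 0.0
```

```bash
python3 - <<'E'
from h import *
go(.434,-.296,.077,12)
c=calibration("wrist");i,d=read_camera("wrist");cv2.imwrite("pics/w1.png",i);print(c)
cc={k:np.array(v) for k,v in c.items()}
T=cc["world_to_cam"];K=cc["intrinsics"]
np.savez("w1.npz",i=i,d=d,K=K,T=T)
def proj(p):
    q=T[:3,:3]@np.array(p)+T[:3,3];a=np.array([q[0],-q[1],-q[2]]);th=np.arctan2(np.hypot(a[0],a[1]),a[2]);r=K[0,0]*th/np.hypot(a[0],a[1]);return K[:2,2]+r*a[:2]
y=np.radians(12);ex=np.array([np.cos(y),np.sin(y),0]);ey=np.array([-ex[1],ex[0],0])
o=np.array([.434,-.296,.132])
for sx,sy in((1,1),(1,-1),(-1,-1),(-1,1)):
    p=proj(o+ex*.019*sx+ey*.015*sy);cv2.circle(i,tuple(int(v) for v in np.round(p)),3,(255,0,255),1);print(p)
cv2.imwrite("pics/w1.png",i)
E
```

```text
t 1.1 tcp [ 0.4343 -0.2972  0.2061] head 12.03 tilt z [-0. -0. -1.] dxyz [ 0.     -0.0013  0.1291] roll 0.0 grip 0.0 w 0.999
{'intrinsics': array([[325.1922621 ,   0.        , 275.41201229],
       [  0.        , 325.1922621 , 214.58904705],
       [  0.        ,   0.        ,   1.        ]]), 'world_to_cam': array([[ 2.08028709e-01, -9.78122435e-01, -7.46734673e-04,
        -3.82035441e-01],
       [ 9.28696776e-01,  1.97756276e-01, -3.13711257e-01,
        -3.12361910e-01],
       [ 3.06995690e-01,  6.45674576e-02,  9.49518135e-01,
        -4.70885220e-01],
       [ 0.00000000e+00,  0.00000000e+00,  0.00000000e+00,
         1.00000000e+00]])}
[250.48926149 201.938771  ]
[293.66866894 201.94115337]
[292.68045205 251.78927971]
[251.82118057 251.74181017]
```

View pics/w1.png

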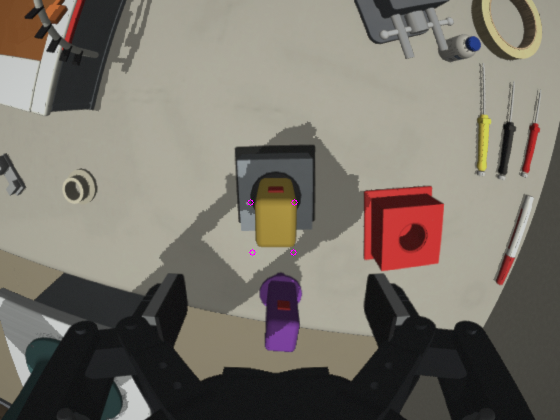

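The close wrist picture shows the yellow body at (276,213), aligned with the fingers and about 3 px right of my projected box. The purple look-alike is at (283,315) and the red dock at (410,230). I'll refine the position from wrist depth.

```bash
cat >> h.py <<'E'
def wcloud(d,K,T):
    v,u=np.mgrid[:d.shape[0],:d.shape[1]];a=(u-K[0,2])/K[0,0];b=(v-K[1,2])/K[1,1];th=np.hypot(a,b)+1e-9
    t=np.tan(np.minimum(th,1.5))/th
    return (np.stack([a*t*d,-b*t*d,-d],-1)-T[:3,3])@T[:3,:3]
E
python3 - <<'E'
from h import *
z=np.load("w1.npz");i,d,K,T=z["i"],z["d"],z["K"],z["T"];P=wcloud(d,K,T)
hsv=cv2.cvtColor(i,cv2.COLOR_BGR2HSV);m=np.zeros(d.shape,bool);m[165:260,240:310]=1
m&=(hsv[...,1]>100)&(hsv[...,0]>12)&(hsv[...,0]<35)
q=P[m];print(np.percentile(q[:,2],[2,10,50,90,98]))
q=q[q[:,2]>.126];print(len(q),q.mean(0),cv2.minAreaRect((q[:,:2]*1000).astype(np.float32)))
b=np.zeros(d.shape,bool);b[140:240,225:325]=1
q=P[b&~m&(abs(P[...,2]-.05)<.006)];print("dock",len(q),cv2.minAreaRect((q[:,:2]*1000).astype(np.float32)),np.median(q[:,2]))
go(.434,-.299,.077,12)
E
```

```text
[0.06533761 0.08933769 0.13144499 0.13272625 0.13332648]
1974 [ 0.43925169 -0.29727141  0.13294522] ((466.8653869628906, -291.6668395996094), (96.6725845336914, 29.308591842651367), 11.527782440185547)
dock 3018 ((436.27947998046875, -297.7829284667969), (70.40542602539062, 70.55707550048828), 13.416799545288086) 0.050289220027359055
t 1.15 tcp [ 0.4341 -0.2978  0.2062] head 11.95 tilt z [-0. -0. -1.] dxyz [-0.0003  0.0011  0.1292] roll -0.0 grip 0.0 w 0.999
```

Call:
step_arm(
  commands=[
    {"fingers": -1,"dx": 0.002,"dy": 0,"dz": 0.04},
    {"fingers": -1,"dx": 0.002,"dy": 0,"dz": 0.08},
    {"fingers": -1,"dx": 0.002,"dy": 0,"dz": 0.11},
    {"fingers": -1,"dx": 0.002,"dy": 0,"dz": 0.128},
    {"fingers": -1,"dx": 0.002,"dy": 0,"dz": 0.128},
    {"fingers": 1,"dx": 0.002,"dy": 0,"dz": 0.128},
    {"fingers": 1,"dx": 0.002,"dy": 0,"dz": 0.128},
    {"fingers": 1,"dx": 0.002,"dy": 0,"dz": 0.128},
  ],
  squeeze=40,
)

```text
invalid input
```

Call:
step_arm(
  commands=[
    {"fingers": 1},
    {"fingers": 1},
    {"fingers": 1},
    {"fingers": 1},
  ],
)

```text
invalid input
```

Call:
step_arm(
  commands=[
    {"fingers": -1,"dx": 0.002,"dy": 0,"dz": 0.04,"roll": 0},
    {"fingers": -1,"dx": 0.002,"dy": 0,"dz": 0.08,"roll": 0},
    {"fingers": -1,"dx": 0.002,"dy": 0,"dz": 0.11,"roll": 0},
    {"fingers": -1,"dx": 0.002,"dy": 0,"dz": 0.128,"roll": 0},
    {"fingers": -1,"dx": 0.002,"dy": 0,"dz": 0.128,"roll": 0},
    {"fingers": 1,"dx": 0.002,"dy": 0,"dz": 0.128,"roll": 0},
    {"fingers": 1,"dx": 0.002,"dy": 0,"dz": 0.128,"roll": 0},
    {"fingers": 1,"dx": 0.002,"dy": 0,"dz": 0.128,"roll": 0},
  ],
  squeeze=40,
)

```text
time: 2.15
tool_pos: [0.4371, -0.2971, 0.0794]
tcp_rot: [3.123, 0.328, 0.002]
wrist_force: [-0.1, 0.6, -1.2]
width: 0.376
grip_force: 0.0
```

Call:
step_arm(
  commands=[
    {"fingers": 1,"dx": 0,"dy": 0,"dz": 0,"roll": 0},
    {"fingers": 1,"dx": 0,"dy": 0,"dz": 0,"roll": 0},
    {"fingers": 1,"dx": 0,"dy": 0,"dz": 0,"roll": 0},
    {"fingers": 1,"dx": 0,"dy": 0,"dz": 0,"roll": 0},
  ],
  squeeze=40,
)

```text
time: 2.65
tool_pos: [0.4372, -0.2971, 0.0794]
tcp_rot: [3.123, 0.328, 0.002]
wrist_force: [0.1, -0.1, 5.8]
width: 0.345
grip_force: 40.5
```

```bash
python3 -c "
from h import *
go(.434,-.299,.077,12);print(read_state()['wrist_force'])"
```

```text
t 2.65 tcp [ 0.4372 -0.2971  0.0794] head 11.97 tilt z [ 0.002 -0.001 -1.   ] dxyz [-0.0035  0.0012  0.0024] roll -0.0 grip 40.5 w 0.345
[ 0.12738586 -0.05025937  5.84881567]
```

Call:
step_arm(
  commands=[
    {"fingers": 1,"dx": 0,"dy": 0,"dz": -0.02,"roll": 0},
    {"fingers": 1,"dx": 0,"dy": 0,"dz": -0.045,"roll": 0},
    {"fingers": 1,"dx": 0,"dy": 0,"dz": -0.075,"roll": 0},
    {"fingers": 1,"dx": 0,"dy": 0,"dz": -0.11,"roll": 0},
    {"fingers": 1,"dx": 0,"dy": 0,"dz": -0.15,"roll": 0},
    {"fingers": 1,"dx": 0,"dy": 0,"dz": -0.18,"roll": 0},
    {"fingers": 1,"dx": 0,"dy": 0,"dz": -0.19,"roll": 0},
    {"fingers": 1,"dx": 0,"dy": 0,"dz": -0.19,"roll": 0},
  ],
  squeeze=40,
)

```text
time: 3.65
tool_pos: [0.4363, -0.2966, 0.2679]
tcp_rot: [-3.124, -0.328, -0.0]
wrist_force: [0.2, -0.1, -2.3]
width: 0.344
grip_force: 39.8
```

```bash
python3 -c "
from h import *
go(.586,.086,.269,-7);print(read_state()['wrist_force'])"
```

```text
t 3.65 tcp [ 0.4363 -0.2966  0.2679] head 11.97 tilt z [ 0.  0. -1.] dxyz [ 0.2258 -0.3432 -0.0011] roll 19.0 grip 39.8 w 0.344
[ 0.16299258 -0.10400685 -2.31541615]
```

Call:
step_arm(
  commands=[
    {"fingers": 1,"dx": 0.01,"dy": -0.015,"dz": 0,"roll": 0},
    {"fingers": 1,"dx": 0.03,"dy": -0.046,"dz": 0,"roll": 0},
    {"fingers": 1,"dx": 0.055,"dy": -0.084,"dz": 0,"roll": 0},
    {"fingers": 1,"dx": 0.08,"dy": -0.122,"dz": 0,"roll": 0},
    {"fingers": 1,"dx": 0.105,"dy": -0.16,"dz": 0,"roll": 0},
    {"fingers": 1,"dx": 0.13,"dy": -0.198,"dz": 0,"roll": 0},
    {"fingers": 1,"dx": 0.155,"dy": -0.236,"dz": 0,"roll": 0},
    {"fingers": 1,"dx": 0.175,"dy": -0.266,"dz": 0,"roll": 0},
  ],
  squeeze=40,
)

```text
time: 4.65
tool_pos: [0.5516, 0.0029, 0.2661]
tcp_rot: [-3.123, -0.33, 0.005]
wrist_force: [0.1, -0.4, -2.3]
width: 0.348
grip_force: 39.9
```

Call:
step_arm(
  commands=[
    {"fingers": 1,"dx": 0.02,"dy": -0.03,"dz": 0,"roll": 0},
    {"fingers": 1,"dx": 0.038,"dy": -0.058,"dz": 0,"roll": 0},
    {"fingers": 1,"dx": 0.05,"dy": -0.077,"dz": 0,"roll": 0},
    {"fingers": 1,"dx": 0.05,"dy": -0.077,"dz": 0.015,"roll": 0},
    {"fingers": 1,"dx": 0.05,"dy": -0.077,"dz": 0.035,"roll": 0},
    {"fingers": 1,"dx": 0.05,"dy": -0.077,"dz": 0.044,"roll": 0},
    {"fingers": 1,"dx": 0.05,"dy": -0.077,"dz": 0.046,"roll": 0},
    {"fingers": 1,"dx": 0.05,"dy": -0.077,"dz": 0.046,"roll": 0},
  ],
  squeeze=40,
)

```text
time: 5.65
tool_pos: [0.5855, 0.085, 0.2224]
tcp_rot: [3.125, 0.326, 0.0]
wrist_force: [0.4, 0.4, -0.9]
width: 0.342
grip_force: 39.9
```

```bash
python3 - <<'E'
from h import *
go(.586,.086,.222,12)
out=[]
for n in("top","wrist","scene"):
    c=calibration(n);i,d=read_camera(n);np.savez(f"{n}2.npz",i=i,d=d,K=c["intrinsics"],T=c["world_to_cam"]);out.append(i)
a=cv2.resize(out[0][120:270,160:360],(400,300));b=cv2.resize(out[1],(400,300));e=cv2.resize(out[2][100:310,150:430],(400,300))
cv2.imwrite("pics/hov.png",np.vstack([np.hstack([a,b]),np.hstack([e,e*0])]))
E
```

```text
t 5.65 tcp [0.5855 0.085  0.2224] head 11.91 tilt z [ 0.  0. -1.] dxyz [ 0.0007 -0.0009  0.0004] roll -0.1 grip 39.9 w 0.342
```

View pics/hov.png

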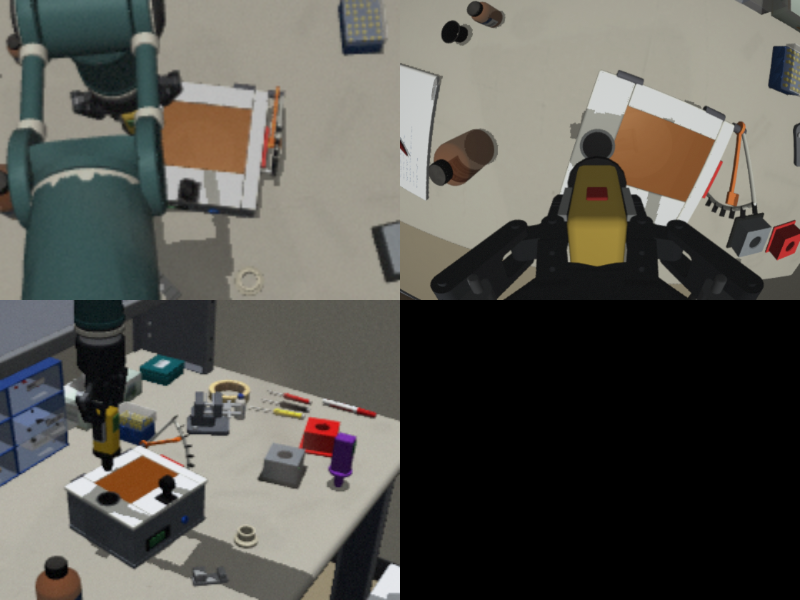

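The thermometer is held upright above the dot: dot at wrist panel (597,145), thermometer at scene panel (105,440), empty grey dock at (285,463). I'll hold still and check the dot and dock centres from these pictures.

Call:
step_arm(
  commands=[
    {"fingers": 1,"dx": 0,"dy": 0,"dz": 0,"roll": 0},
    {"fingers": 1,"dx": 0,"dy": 0,"dz": 0,"roll": 0},
    {"fingers": 1,"dx": 0,"dy": 0,"dz": 0,"roll": 0},
    {"fingers": 1,"dx": 0,"dy": 0,"dz": 0,"roll": 0},
    {"fingers": 1,"dx": 0,"dy": 0,"dz": 0,"roll": 0},
    {"fingers": 1,"dx": 0,"dy": 0,"dz": 0,"roll": 0},
    {"fingers": 1,"dx": 0,"dy": 0,"dz": 0,"roll": 0},
    {"fingers": 1,"dx": 0,"dy": 0,"dz": 0,"roll": 0},
  ],
  squeeze=40,
)

```text
time: 6.8
tool_pos: [0.5854, 0.0855, 0.2223]
tcp_rot: [-3.124, -0.327, 0.0]
wrist_force: [-0.6, 0.2, -1.3]
width: 0.343
grip_force: 39.9
```

```bash
python3 - <<'E'
from h import *
z=np.load("wrist2.npz");i,d,K,T=z["i"],z["d"],z["K"],z["T"];P=wcloud(d,K,T)
m=np.zeros(d.shape,bool);m[178:232,250:304]=1
m&=(i.max(2)<75)&(abs(P[...,2]-.096)<.012);q=P[m];print("dot",len(q),np.median(q[:,2]),cv2.minEnclosingCircle((q[:,:2]*1000).astype(np.float32)),q.mean(0))
q=P[(abs(P[...,2]-.0955)<.005)&(P[...,0]>.45)&(P[...,0]<.72)&(abs(P[...,1])<.14)];print("lid",cv2.minAreaRect((q[:,:2]*1000).astype(np.float32)))
# yellow body upper extents in held pose
hsv=cv2.cvtColor(i,cv2.COLOR_BGR2HSV);y=(hsv[...,1]>100)&(hsv[...,0]>12)&(hsv[...,0]<35);y[:220]=0;y[:,:200]=0;y[:,340:]=0
q=P[y];print("body top z",np.percentile(q[:,2],[50,95]))
q=q[(q[:,2]>np.percentile(q[:,2],95)-.006)];print(cv2.minAreaRect((q[:,:2]*1000).astype(np.float32)))
z=np.load("scene2.npz");c=dict(intrinsics=z["K"],world_to_cam=z["T"]);P=cloud(z["d"],c);q=P[(abs(P[...,2]-.05)<.005)&(abs(P[...,0]-.436)<.05)&(abs(P[...,1]+.297)<.05)]
print("dock",cv2.minAreaRect((q[:,:2]*1000).astype(np.float32)))
go(.4372,-.2971,.270,12)
E
```

```text
dot 1242 0.09696664805855798 ((587.1358032226562, 84.11139678955078), 18.94188690185547) [0.58952876 0.08432467 0.0969649 ]
lid ((584.7542114257812, 2.7334213256835938), (217.60003662109375, 179.88441467285156), 83.72679138183594)
body top z [0.27025765 0.27617567]
((618.858154296875, 91.57593536376953), (94.79534149169922, 30.05231285095215), 13.327892303466797)
dock ((431.7110290527344, -295.9947509765625), (70.74034881591797, 76.12700653076172), 12.666876792907715)
t 6.8 tcp [0.5854 0.0855 0.2223] head 11.97 tilt z [-0.  0. -1.] dxyz [-0.2243  0.3436 -0.0477] roll -0.0 grip 39.9 w 0.343
```

Call:
step_arm(
  commands=[
    {"fingers": 1,"dx": 0,"dy": 0,"dz": 0,"roll": 0},
    {"fingers": 1,"dx": 0,"dy": 0,"dz": 0,"roll": 0},
    {"fingers": 1,"dx": 0,"dy": 0,"dz": 0,"roll": 0},
    {"fingers": 1,"dx": 0,"dy": 0,"dz": 0,"roll": 0},
    {"fingers": 1,"dx": 0,"dy": 0,"dz": -0.01,"roll": 0},
    {"fingers": 1,"dx": 0,"dy": 0,"dz": -0.03,"roll": 0},
    {"fingers": 1,"dx": 0,"dy": 0,"dz": -0.046,"roll": 0},
    {"fingers": 1,"dx": -0.01,"dy": 0.015,"dz": -0.048,"roll": 0},
  ],
  squeeze=40,
)

```text
time: 7.8
tool_pos: [0.5802, 0.0691, 0.2734]
tcp_rot: [3.124, 0.33, 0.008]
wrist_force: [0.1, -0.5, -1.7]
width: 0.344
grip_force: 39.9
```

Call:
step_arm(
  commands=[
    {"fingers": 1,"dx": -0.02,"dy": 0.03,"dz": 0,"roll": 0},
    {"fingers": 1,"dx": -0.045,"dy": 0.068,"dz": 0,"roll": 0},
    {"fingers": 1,"dx": -0.07,"dy": 0.107,"dz": 0,"roll": 0},
    {"fingers": 1,"dx": -0.095,"dy": 0.145,"dz": 0,"roll": 0},
    {"fingers": 1,"dx": -0.12,"dy": 0.184,"dz": 0,"roll": 0},
    {"fingers": 1,"dx": -0.145,"dy": 0.222,"dz": 0,"roll": 0},
    {"fingers": 1,"dx": -0.17,"dy": 0.261,"dz": 0,"roll": 0},
    {"fingers": 1,"dx": -0.19,"dy": 0.292,"dz": 0,"roll": 0},
  ],
  squeeze=40,
)

```text
time: 8.8
tool_pos: [0.4514, -0.2583, 0.2702]
tcp_rot: [3.124, 0.325, -0.001]
wrist_force: [0.2, 0.0, -0.8]
width: 0.348
grip_force: 39.9
```

Call:
step_arm(
  commands=[
    {"fingers": 1,"dx": -0.015,"dy": 0.023,"dz": 0,"roll": 0},
    {"fingers": 1,"dx": -0.023,"dy": 0.035,"dz": 0,"roll": 0},
    {"fingers": 1,"dx": -0.024,"dy": 0.037,"dz": 0,"roll": 0},
    {"fingers": 1,"dx": -0.024,"dy": 0.037,"dz": 0.02,"roll": 0},
    {"fingers": 1,"dx": -0.024,"dy": 0.037,"dz": 0.06,"roll": 0},
    {"fingers": 1,"dx": -0.024,"dy": 0.037,"dz": 0.09,"roll": 0},
    {"fingers": 1,"dx": -0.024,"dy": 0.037,"dz": 0.1,"roll": 0},
    {"fingers": 1,"dx": -0.024,"dy": 0.037,"dz": 0.1,"roll": 0},
  ],
  squeeze=40,
)

```text
time: 9.8
tool_pos: [0.4373, -0.2964, 0.1692]
tcp_rot: [-3.123, -0.329, 0.002]
wrist_force: [0.3, -0.3, -0.5]
width: 0.346
grip_force: 39.8
```

```bash
python3 - <<'E'
from h import *
go(.4372,-.2971,.0794,12)
E
```

```text
t 9.8 tcp [ 0.4373 -0.2964  0.1692] head 12.03 tilt z [-0.002  0.001 -1.   ] dxyz [-0.0001  0.0009  0.0898] roll 0.0 grip 39.8 w 0.346
```

Call:
step_arm(
  commands=[
    {"fingers": 1,"dx": 0,"dy": 0.0007,"dz": 0.02,"roll": 0},
    {"fingers": 1,"dx": 0,"dy": 0.0007,"dz": 0.045,"roll": 0},
    {"fingers": 1,"dx": 0,"dy": 0.0007,"dz": 0.065,"roll": 0},
    {"fingers": 1,"dx": 0,"dy": 0.0007,"dz": 0.078,"roll": 0},
    {"fingers": 1,"dx": 0,"dy": 0.0007,"dz": 0.085,"roll": 0},
    {"fingers": 1,"dx": 0,"dy": 0.0007,"dz": 0.089,"roll": 0},
    {"fingers": 1,"dx": 0,"dy": 0.0007,"dz": 0.0895,"roll": 0},
    {"fingers": 1,"dx": 0,"dy": 0.0007,"dz": 0.0895,"roll": 0},
  ],
  squeeze=40,
)

```text
time: 10.8
tool_pos: [0.4381, -0.2984, 0.0813]
tcp_rot: [3.124, 0.327, 0.001]
wrist_force: [-0.6, -0.4, -1.2]
width: 0.346
grip_force: 39.9
```

```bash
python3 - <<'E'
from h import *
go(.4372,-.2971,.0794,12);print(read_state()["wrist_force"])
E
```

```text
t 10.8 tcp [ 0.4381 -0.2984  0.0813] head 11.96 tilt z [ 0.001 -0.001 -1.   ] dxyz [-0.0006 -0.0015  0.0019] roll -0.0 grip 39.9 w 0.346
[-0.62632926 -0.43285794 -1.17400986]
```

Call:
step_arm(
  commands=[
    {"fingers": 1,"dx": -0.0005,"dy": -0.001,"dz": 0.002,"roll": 0},
    {"fingers": 1,"dx": -0.0005,"dy": -0.001,"dz": 0.002,"roll": 0},
    {"fingers": -1,"dx": -0.0005,"dy": -0.001,"dz": 0.002,"roll": 0},
    {"fingers": -1,"dx": -0.0005,"dy": -0.001,"dz": 0.002,"roll": 0},
    {"fingers": -1,"dx": -0.0005,"dy": -0.001,"dz": 0.002,"roll": 0},
    {"fingers": -1,"dx": -0.0005,"dy": -0.001,"dz": 0.002,"roll": 0},
    {"fingers": -1,"dx": -0.0005,"dy": -0.001,"dz": 0.002,"roll": 0},
    {"fingers": -1,"dx": -0.0005,"dy": -0.001,"dz": 0.002,"roll": 0},
  ],
  squeeze=40,
)

```text
time: 11.8
tool_pos: [0.437, -0.2972, 0.0788]
tcp_rot: [-3.124, -0.327, 0.0]
wrist_force: [-0.1, 0.6, 0.5]
width: 0.996
grip_force: 0.0
```

Call:
step_arm(
  commands=[
    {"fingers": -1,"dx": 0,"dy": 0,"dz": -0.01,"roll": 0},
    {"fingers": -1,"dx": 0,"dy": 0,"dz": -0.035,"roll": 0},
    {"fingers": -1,"dx": 0,"dy": 0,"dz": -0.075,"roll": 0},
    {"fingers": -1,"dx": 0,"dy": 0,"dz": -0.115,"roll": 0},
    {"fingers": -1,"dx": 0,"dy": 0,"dz": -0.145,"roll": 0},
    {"fingers": -1,"dx": 0,"dy": 0,"dz": -0.15,"roll": 0},
    {"fingers": -1,"dx": 0,"dy": 0,"dz": -0.15,"roll": 0},
    {"fingers": -1,"dx": 0,"dy": 0,"dz": -0.15,"roll": 0},
  ],
  squeeze=40,
)

```text
time: 12.8
tool_pos: [0.4361, -0.2965, 0.2269]
tcp_rot: [-3.122, -0.327, 0.004]
wrist_force: [0.1, 1.2, -0.2]
width: 0.997
grip_force: 0.0
```

```bash
python3 - <<'E'
from h import *
go(.501,.0235,.25,-6.5)
c=calibration("wrist");i,d=read_camera("wrist");K=np.array(c["intrinsics"]);T=np.array(c["world_to_cam"])
np.savez("w3.npz",i=i,d=d,K=K,T=T);P=wcloud(d,K,T)
hsv=cv2.cvtColor(i,cv2.COLOR_BGR2HSV);m=(hsv[...,1]>100)&(hsv[...,0]>12)&(hsv[...,0]<35)&(abs(P[...,0]-.437)<.04)&(abs(P[...,1]+.297)<.04)
q=P[m];print(np.percentile(q[:,2],[2,50,98]));q=q[abs(q[:,2]-.131)<.006];print(cv2.minAreaRect((q[:,:2]*1000).astype(np.float32)))
j,_=read_camera("scene");cv2.imwrite("pics/w3.png",np.hstack([i[120:330,170:400],cv2.resize(j[165:240,320:410],None,fx=2.8,fy=2.8)[:210]]))
E
```

```text
t 12.8 tcp [ 0.4361 -0.2965  0.2269] head 11.96 tilt z [-0.003  0.002 -1.   ] dxyz [ 0.1298 -0.2997 -0.0227] roll 18.5 grip 0.0 w 0.997
[0.065153   0.13140539 0.13326303]
((438.1089172363281, -298.9480285644531), (36.83372116088867, 29.60097885131836), 11.724701881408691)
```

View pics/w3.png

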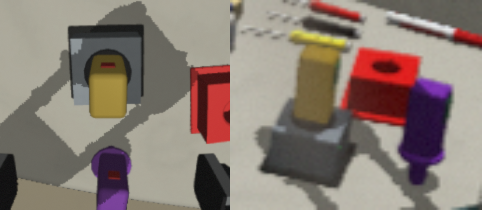

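The thermometer is back, seated in the grey dock: wrist crop (107,85), scene crop (318,85), body top at 0.132 m. Next I'll go above the lid handle.

Call:
step_arm(
  commands=[
    {"fingers": -1,"dx": 0.01,"dy": -0.023,"dz": -0.015,"roll": 2},
    {"fingers": -1,"dx": 0.03,"dy": -0.069,"dz": -0.023,"roll": 5},
    {"fingers": -1,"dx": 0.05,"dy": -0.115,"dz": -0.023,"roll": 8},
    {"fingers": -1,"dx": 0.07,"dy": -0.161,"dz": -0.023,"roll": 11},
    {"fingers": -1,"dx": 0.09,"dy": -0.207,"dz": -0.023,"roll": 14},
    {"fingers": -1,"dx": 0.11,"dy": -0.254,"dz": -0.023,"roll": 17},
    {"fingers": -1,"dx": 0.125,"dy": -0.289,"dz": -0.023,"roll": 18.5},
    {"fingers": -1,"dx": 0.13,"dy": -0.3,"dz": -0.023,"roll": 18.5},
  ],
  squeeze=60,
)

```text
time: 13.9
tool_pos: [0.5017, 0.025, 0.2507]
tcp_rot: [3.137, -0.174, -0.003]
wrist_force: [0.1, -0.3, -0.4]
width: 0.998
grip_force: 0.0
```

Call:
step_arm(
  commands=[
    {"fingers": -1,"dx": 0,"dy": 0,"dz": 0,"roll": 0},
    {"fingers": -1,"dx": 0,"dy": 0,"dz": 0,"roll": 0},
  ],
  squeeze=60,
)

```text
time: 14.15
tool_pos: [0.5017, 0.0221, 0.2514]
tcp_rot: [3.136, -0.18, -0.001]
wrist_force: [-0.3, -0.4, -0.5]
width: 0.996
grip_force: 0.0
```

```bash
python3 - <<'E'
from h import *
go(.501,.0235,.11,-6.5)
c=calibration("wrist");i,d=read_camera("wrist");K=np.array(c["intrinsics"]);T=np.array(c["world_to_cam"])
np.savez("w4.npz",i=i,d=d,K=K,T=T);P=wcloud(d,K,T)
m=(i.max(2)<80)&(P[...,2]>.115)&(P[...,2]<.15)&(abs(P[...,0]-.5)<.05)&(abs(P[...,1]-.02)<.05)
q=P[m];print(len(q),np.median(q,0));
t=q[q[:,2]>.134];print(len(t),np.median(t,0),t[:,2].max(),cv2.minAreaRect((t[:,:2]*1000).astype(np.float32)))
w=P[(abs(P[...,2]-.096)<.004)&(abs(P[...,0]-.58)<.13)&(abs(P[...,1]-.01)<.13)];print("lid",np.median(w[:,2]),cv2.minAreaRect((w[:,:2]*1000).astype(np.float32)))
cv2.imwrite("pics/w4.png",i)
E
```

```text
t 14.15 tcp [0.5017 0.0221 0.2514] head -6.58 tilt z [-0.001 -0.001 -1.   ] dxyz [-0.0008 -0.0014  0.1414] roll -0.1 grip 0.0 w 0.996
619 [0.50909134 0.02285386 0.13911758]
521 [0.50781523 0.02293277 0.13958166] 0.1425669018641022 ((506.0396423339844, 23.16998291015625), (15.709551811218262, 24.106388092041016), 83.87406921386719)
lid 0.0949241743082527 ((582.88720703125, 3.524139404296875), (216.0478973388672, 183.38775634765625), 83.45874786376953)
```

View pics/w4.png

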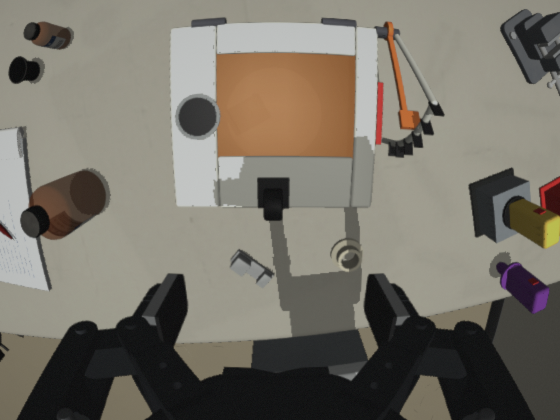

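The wrist picture shows the handle at (272,198), the pointer from (390,30) to (408,118), and the ring and block at (346,255) and (252,266), clear of the fingers. I'll descend and grip the handle.

Call:
step_arm(
  commands=[
    {"fingers": -1,"dx": 0.0021,"dy": -0.0015,"dz": 0.03,"roll": 0},
    {"fingers": -1,"dx": 0.0021,"dy": -0.0015,"dz": 0.07,"roll": 0},
    {"fingers": -1,"dx": 0.0021,"dy": -0.0015,"dz": 0.11,"roll": 0},
    {"fingers": -1,"dx": 0.0021,"dy": -0.0015,"dz": 0.132,"roll": 0},
    {"fingers": -1,"dx": 0.0021,"dy": -0.0015,"dz": 0.14,"roll": 0},
    {"fingers": -1,"dx": 0.0021,"dy": -0.0015,"dz": 0.141,"roll": 0},
    {"fingers": 1,"dx": 0.0021,"dy": -0.0015,"dz": 0.141,"roll": 0},
    {"fingers": 1,"dx": 0.0021,"dy": -0.0015,"dz": 0.141,"roll": 0},
  ],
  squeeze=60,
)

```text
time: 15.2
tool_pos: [0.5053, 0.0244, 0.1121]
tcp_rot: [-3.136, 0.179, -0.004]
wrist_force: [0.3, 0.9, 0.5]
width: 0.605
grip_force: 0.0
```

Call:
step_arm(
  commands=[
    {"fingers": 1,"dx": 0,"dy": 0,"dz": 0,"roll": 0},
    {"fingers": 1,"dx": 0,"dy": 0,"dz": 0,"roll": 0},
    {"fingers": 1,"dx": 0,"dy": 0,"dz": 0,"roll": 0},
    {"fingers": 1,"dx": 0,"dy": 0,"dz": 0,"roll": 0},
    {"fingers": 1,"dx": 0,"dy": 0,"dz": 0,"roll": 0},
  ],
  squeeze=60,
)

```text
time: 15.82
tool_pos: [0.5044, 0.0241, 0.1112]
tcp_rot: [3.136, -0.179, 0.001]
wrist_force: [-1.7, -3.8, 5.4]
width: 0.173
grip_force: 60.3
```

```bash
python3 - <<'E'
from h import *
go(.504,.0235,.109,-6.7);print(read_state()["wrist_force"])
a0=np.arctan2(.037,.16);r=np.hypot(.16,.037)
for t in(.1,.2,.3,.4,.44,.48,.5):
    print(t,"fwd",round(.16-r*np.cos(a0+t),4),"up",round(r*np.sin(a0+t)-.037,4))
E
```

```text
t 15.82 tcp [0.5044 0.0241 0.1112] head -6.53 tilt z [ 0.    -0.001 -1.   ] dxyz [-0.0004  0.0007  0.0022] roll 0.2 grip 60.3 w 0.173
[-1.73243896 -3.80706856  5.42388893]
0.1 fwd 0.0045 up 0.0158
0.2 fwd 0.0105 up 0.031
0.3 fwd 0.0181 up 0.0456
0.4 fwd 0.027 up 0.0594
0.44 fwd 0.031 up 0.0646
0.48 fwd 0.0352 up 0.0697
0.5 fwd 0.0373 up 0.0722
```

Call:
step_arm(
  commands=[
    {"fingers": 1,"dx": 0.001,"dy": 0,"dz": -0.004,"roll": 0},
    {"fingers": 1,"dx": 0.0025,"dy": 0,"dz": -0.009,"roll": 0},
    {"fingers": 1,"dx": 0.0045,"dy": 0,"dz": -0.0158,"roll": 0},
    {"fingers": 1,"dx": 0.0074,"dy": 0,"dz": -0.0235,"roll": 0},
    {"fingers": 1,"dx": 0.0105,"dy": 0,"dz": -0.031,"roll": 0},
    {"fingers": 1,"dx": 0.0142,"dy": 0,"dz": -0.0384,"roll": 0},
    {"fingers": 1,"dx": 0.0181,"dy": 0,"dz": -0.0456,"roll": 0},
    {"fingers": 1,"dx": 0.0181,"dy": 0,"dz": -0.0456,"roll": 0},
  ],
  squeeze=60,
)

```text
time: 16.82
tool_pos: [0.5214, 0.0221, 0.1537]
tcp_rot: [3.136, -0.179, -0.004]
wrist_force: [5.5, -3.3, -11.1]
width: 0.176
grip_force: 58.8
```

```bash
python3 - <<'E'
from h import *
go(.504,.0235,.109,-6.7);s=read_state();print(s["wrist_force"],s["torque"])
yaw=np.radians(-6.8);ex=np.array([np.cos(yaw),np.sin(yaw),0]);d=s["tool_pos"]-np.array([.5044,.0241,.1112]);print(d@ex,d[2])
E
```

```text
t 16.82 tcp [0.5214 0.0221 0.1537] head -6.54 tilt z [-0.003 -0.    -1.   ] dxyz [-0.0174  0.0006  0.0447] roll 0.2 grip 58.8 w 0.176
[  5.4607994   -3.33154792 -11.13529911] [-0.50525909 -0.45878681 -0.11674296]
0.017157181370496277 0.042450121608339275
```

Call:
step_arm(
  commands=[
    {"fingers": 1,"dx": 0.004,"dy": 0,"dz": -0.0065,"roll": 0},
    {"fingers": 1,"dx": 0.0087,"dy": 0,"dz": -0.0135,"roll": 0},
    {"fingers": 1,"dx": 0.013,"dy": 0,"dz": -0.0195,"roll": 0},
    {"fingers": 1,"dx": 0.0171,"dy": 0,"dz": -0.0245,"roll": 0},
    {"fingers": 1,"dx": 0.0171,"dy": 0,"dz": -0.0245,"roll": 0},
    {"fingers": 1,"dx": 0.0171,"dy": 0,"dz": -0.0245,"roll": 0},
    {"fingers": 1,"dx": 0.0171,"dy": 0,"dz": -0.0245,"roll": 0},
    {"fingers": 1,"dx": 0.0171,"dy": 0,"dz": -0.0245,"roll": 0},
  ],
  squeeze=60,
)

```text
time: 17.82
tool_pos: [0.5371, 0.0202, 0.1768]
tcp_rot: [3.136, -0.179, -0.009]
wrist_force: [3.7, -4.6, -16.2]
width: 0.176
grip_force: 58.7
```

```bash
cat > a.py <<'E'
from h import *
import sys
go(.504,.0235,.109,-6.7);s=read_state();print(s["wrist_force"],s["joint_vel"].max() if hasattr(s["joint_vel"],"max") else "")
yaw=np.radians(-6.8);ex=np.array([np.cos(yaw),np.sin(yaw),0]);ey=np.array([-ex[1],ex[0],0]);d=s["tool_pos"]-np.array([.5044,.0241,.1112]);f=d@ex
a0=np.arctan2(.037,.16);print("moved",f,d[2],"angle from handle",np.arctan2(.037+d[2],.16-f)-a0)
c={k:np.array(v) for k,v in calibration("wrist").items()};w,d=read_camera("wrist");Pw=wcloud(d,c["intrinsics"],c["world_to_cam"])
cs=calibration("scene");i,ds=read_camera("scene");Ps=cloud(ds,cs)
C=np.array([.579,.0133,0])
for n,im,P in(("wrist",w,Pw),("scene",i,Ps)):
    X=(P-C)@ex;Y=(P-C)@ey;Z=P[...,2]
    hsv=cv2.cvtColor(im,cv2.COLOR_BGR2HSV)
    wn=(hsv[...,0]<20)&(hsv[...,1]>110)&(abs(Y+.0)<.09)&(X>-.09)&(X<.09)&(Z>.08)&(Z<.2)
    org=(hsv[...,0]>5)&(hsv[...,0]<20)&(hsv[...,1]>130)&(Y<-.098)&(Y>-.125)&(X>-.06)&(X<.095)&(Z>.07)&(Z<.2)
    for k,m in(("lid",wn),("pointer",org)):
        if m.sum()<10: print(n,k,m.sum());continue
        a=np.c_[X[m],Z[m]].astype(np.float32);vx,vy,x0,y0=cv2.fitLine(a,cv2.DIST_HUBER,0,.001,.001).ravel();print(n,k,len(a),"angle",np.arctan2(-vy*np.sign(vx),abs(vx)))
cv2.imwrite(sys.argv[1],np.hstack([cv2.resize(i[120:300,170:350],(400,400)),cv2.resize(w[:300,130:430],(400,400))]))
E
python3 a.py pics/e1.png
```

```text
t 17.82 tcp [0.5371 0.0202 0.1768] head -6.54 tilt z [-0.006 -0.    -1.   ] dxyz [-0.0329  0.0005  0.0679] roll 0.2 grip 58.7 w 0.176
[  3.71791124  -4.60911447 -16.21458565] 0.0018410306556810312
moved 0.03296679590035491 0.06555039860092379 angle from handle 0.4519043631068422
wrist lid 29667 angle 0.43077055
wrist pointer 1603 angle 0.49726304
scene lid 313 angle 0.43246529
scene pointer 30 angle 0.4636386
```

View pics/e1.png

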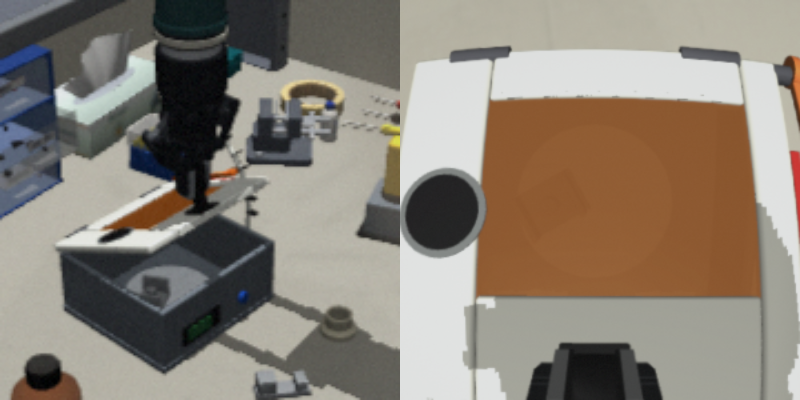

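The lid is open and held: lid plane at scene panel (150,215), pointer just above it at (225,172). The lid measures 0.43 rad against about 0.48–0.49 for the pointer, so I'll raise it about 0.05 rad more.

Call:
step_arm(
  commands=[
    {"fingers": 1,"dx": 0.002,"dy": 0,"dz": -0.003,"roll": 0},
    {"fingers": 1,"dx": 0.004,"dy": 0,"dz": -0.006,"roll": 0},
    {"fingers": 1,"dx": 0.0055,"dy": 0,"dz": -0.0077,"roll": 0},
    {"fingers": 1,"dx": 0.0055,"dy": 0,"dz": -0.0077,"roll": 0},
    {"fingers": 1,"dx": 0.0055,"dy": 0,"dz": -0.0077,"roll": 0},
    {"fingers": 1,"dx": 0.0055,"dy": 0,"dz": -0.0077,"roll": 0},
    {"fingers": 1,"dx": 0.0055,"dy": 0,"dz": -0.0077,"roll": 0},
    {"fingers": 1,"dx": 0.0055,"dy": 0,"dz": -0.0077,"roll": 0},
  ],
  squeeze=60,
)

```text
time: 18.92
tool_pos: [0.543, 0.0196, 0.1839]
tcp_rot: [3.136, -0.179, -0.008]
wrist_force: [6.2, -2.6, -18.6]
width: 0.181
grip_force: 58.7
```

```bash
python3 a.py pics/e2.png
```

```text
t 18.93 tcp [0.543  0.0196 0.1839] head -6.54 tilt z [-0.005 -0.    -1.   ] dxyz [-0.0388  0.0005  0.0751] roll 0.2 grip 58.7 w 0.181
[  6.17218335  -2.60701253 -18.62096607] 0.0024010625700789136
moved 0.03886267155737498 0.0727028879967056 angle from handle 0.5086493506984211
wrist lid 28175 angle 0.48424676
wrist pointer 1491 angle 0.49964276
scene lid 262 angle 0.48922297
scene pointer 16 angle 0.475713
```

Call:
step_arm(
  commands=[
    {"fingers": 1,"dx": 0,"dy": 0,"dz": 0,"roll": 0},
    {"fingers": 1,"dx": 0,"dy": 0,"dz": 0,"roll": 0},
    {"fingers": 1,"dx": 0,"dy": 0,"dz": 0,"roll": 0},
    {"fingers": 1,"dx": 0,"dy": 0,"dz": 0,"roll": 0},
    {"fingers": 1,"dx": 0,"dy": 0,"dz": 0,"roll": 0},
    {"fingers": 1,"dx": 0,"dy": 0,"dz": 0,"roll": 0},
    {"fingers": 1,"dx": 0,"dy": 0,"dz": 0,"roll": 0},
    {"fingers": 1,"dx": 0,"dy": 0,"dz": 0,"roll": 0},
  ],
  squeeze=60,
)

```text
time: 20.02
tool_pos: [0.543, 0.0196, 0.1839]
tcp_rot: [3.136, -0.179, -0.008]
wrist_force: [6.3, -4.1, -19.8]
width: 0.175
grip_force: 58.7
```

```bash
python3 -c "
from h import *
go(.543,.0196,.1839,-6.5);print(finish_job())"
```

```text
t 20.02 tcp [0.543  0.0196 0.1839] head -6.55 tilt z [-0.005 -0.    -1.   ] dxyz [ 0. -0. -0.] roll -0.0 grip 58.7 w 0.175
the job is handed in; nothing more can be done
None
```

The job is handed in at 20 s with no verdict returned: the thermometer was held over the dot for over a second and is seated back in its dock, and the gripper holds the lid at about 0.485 rad, against 0.48–0.50 measured for the pointer.

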